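# Weigh a filled salve tin against its tare on a cam-lift balance

### The job

Check that the filled salve tin holds its 50 g: it stands on one pan of the balance and an empty tin, as tare, on the other, and as they look alike, first raise the beam with the spring-loaded lever to see which pan goes up, then ease the lever all the way back down (do not let it snap) so that the beam rests again. With the beam at rest, stand the small 50 g weight upright in the lighter pan beside the tin; leave the larger weight where it is. Then raise the lever to its highest lift, handle straight up, and finish still holding the handle there, hand off the pans and the beam floating level, so that I can take the reading.

Things in the scene. Friction and masses are not known exactly. Their poses are not given: they have to be found in the camera images.
- balance: two-pan balance, heavy and fixed. Origin: centre of its underside on the bench; -x is its front, +y its left. Dark base plate 150 (x) x 300 (y) mm, 26 mm high. Beam along y, pivot 140 mm high; pointer plate in the middle, top 205 mm high. The lever shaft runs along x at y = 0, 65 mm high; the lever turns in the plane x = -100 mm, in front of the base plate (front edge x = -75 mm), its handle further forward.
- cam_lever (a joint): lever angle, rad. 0 = rest: handle to the left (+y), 0.43 below level. It grows as the handle goes up and over towards -y (clockwise seen from the front); the handle is (value - 0.43) above +y. 2.0 = straight up = highest lift; beyond it the beam sinks again, stop at 2.55. A spring pulls it back to 0 (1 N at the handle at rest, 2 to 3 N when up): let go, it snaps down.
- lever_handle: brown wooden crank handle, a round barrel 21 mm thick and 52 mm long lying along the balance's x, at the lever's end; it turns freely on its pin. Origin: barrel centre, 75 mm from the shaft axis, in the balance's plane x = -133 mm (34 mm above the bench at rest, 140 mm straight up). Take it from above, fingers to its left and right; the 8 mm lever rod is 33 mm behind this point.
- lifter (a joint): height by which the cam has lifted the beam's pivot, m: 0 at rest (both pan stems stand on their rest posts, beam held level), 0.012 at the top of the cam.
- beam (a joint): tilt of the beam, rad: 0 level, positive = left (+y) pan up, right pan down. It can tilt only when lifted, at full lift to about 0.11 either way, and settles within about 1 s. The 50 g between the tins tips it all the way; with the weight in the lighter pan it is level.
- pan_left_floor (a point): centre of the floor of the left (+y) brass pan, 110 mm from the balance's middle, 166 mm above the bench at rest; axes as the balance's. Flat for 100 mm diameter, rim 5 mm higher and 116 mm wide; it stays level. On it a closed salve tin, 55 mm diameter, 22 mm high, centre 21 mm behind (+x) this point; 32 mm in front (-x) is room for the weight, fingers at its left and right.
- pan_right_floor (a point): the same for the right (-y) pan, 110 mm to the right of the middle, likewise with a salve tin 21 mm behind its centre.
- weight_50: the 50 g brass weight, the smaller of the two loose ones: 22 mm diameter, 24 mm high, round body with a knob on top. Origin: centre of its underside, z up. Starts standing on the bench to the left of the balance's front.
- weight_100: the larger brass weight (100 g): 27 mm diameter, 30 mm high, standing on the bench near the small one; not needed. Origin: centre of its underside.
- pan_left: the left brass pan itself; origin: centre of its underside, 3 mm under the floor point.
- pan_right: the right brass pan itself; origin likewise.

How it is judged:
On the way, in this order (a step that is already met when the one before it is completed fails the run):
1. the lever raises the beam for a trial, and it tips to the heavier tin while the 50 g weight still stands on the bench (value of joint lifter above 0.005 m and (value of joint beam above 0.03 rad or value of joint beam below -0.03 rad) and height (world z) of weight_50 below 0.06 m), for 0.2 s.
2. the lever is back down and the beam rests level, the weight still on the bench (value of joint lifter below 0.0015 m and value of joint beam between -0.02 and 0.02 rad and value of joint cam_lever below 0.15 rad and height (world z) of weight_50 below 0.06 m), for 0.2 s.
3. the 50 g weight stands in a pan, let go, with the beam still at rest (((horizontal distance between weight_50 and pan_left_floor below 0.047 m and z of weight_50 in the frame of pan_left_floor between -0.004 and 0.004 m) or (horizontal distance between weight_50 and pan_right_floor below 0.047 m and z of weight_50 in the frame of pan_right_floor between -0.004 and 0.004 m)) and angle between weight_50's own z axis and vertical below 0.15 rad and value of joint lifter below 0.0015 m and value of joint beam between -0.02 and 0.02 rad and contact force between the fingers and weight_50 below 0.05 N), for 0.2 s.
At the end, for the whole second after the job is handed in: Still gripping the lever handle (over 0.5 N) within 0.25 rad of straight up, beam lifted at least 11.4 of 12 mm and level within 0.035 rad; the 50 g weight upright on the floor of a pan (only the lighter one gives level), its centre within 47 mm of the pan centre; the robot off the pans (value of joint cam_lever between 1.75 and 2.25 rad and value of joint lifter above 0.0114 m and value of joint beam between -0.035 and 0.035 rad and ((horizontal distance between weight_50 and pan_left_floor below 0.047 m and z of weight_50 in the frame of pan_left_floor between -0.004 and 0.004 m) or (horizontal distance between weight_50 and pan_right_floor below 0.047 m and z of weight_50 in the frame of pan_right_floor between -0.004 and 0.004 m)) and angle between weight_50's own z axis and vertical below 0.15 rad and contact force between the fingers and lever_handle above 0.5 N and contact force between the arm and pan_left below 0.1 N and contact force between the arm and pan_right below 0.1 N); the arm keeps its last pose, push and grip.
It fails at once if the lever was let snap back (faster than 4 rad/s) (velocity of joint cam_lever below -4 rad/s).
It fails at once if the larger weight was moved more than 20 mm (distance of weight_100 from where it was at the start of the episode above 0.02 m).
It also fails if it takes over 72 s, if anything falls off the work surface, if the arm or the gripper's body presses on something with over 40 N, if the wrist force passes 120 N, or if a joint passes its speed limit or range.

### The arm

A 6-joint arm with a two-finger parallel gripper is mounted at the origin on a cart in front of the work surface, level with it; the furniture and walls round the work are solid. World frame = base frame: x ahead of the robot, y to its left, z up, the work surface at z = 0. Lengths are in m, angles in rad, forces in N, time in s.
With the tool pointing down it reaches from about 0.325 to 0.775 m from the base axis. Payload 5.5 kg.
Tool frame: the origin (TCP) lies between the finger pads; the fingertips stand 19 mm ahead of it and the grasp point (between the pads) is the TCP (r.tcp_to_tips is the distance from the TCP to the fingertips, in m); y points along the fingers, z is the direction in which the jaws open and shut, and the axes are right-handed (so a half turn about y gives the same grasp; the last joint's range is limited). The gripper opens to 88 mm and grips with 3 to 60 N. Pads are 20 mm wide; open, the fingers measure 115 mm over their backs; the gripper's body (75 mm by 178 mm) begins 61 mm behind the grasp point.
Start: joints at [1.045, 0.091, 1.231, -0, 1.82, -0.057], TCP at [0.271, 0.535, 0.242] pointing down, gripper open.
Joint ranges: [-2.87, 2.87], [-0.86, 2.18], [0.17, 2.46], [-1.51, 4.65], [0.06, 2.69], [-2.65, 2.65]. Speed limits (rad/s): [2.57, 2.57, 3.01, 3.14, 3.14, 3.14].

### API

Orientations are given as a unit quaternion [w, x, y, z].
In Python, from rig import r, cams, order, nets gives the robot as it stands.
- The arm moves only by the shell command python3 -m pendant 'ROWS' [FORCE]. ROWS is JSON, a list of rows, each an object with "claw": the closure in counts, from 0 (fully open) to 255 (shut); "dp": the shift along the tool's x, y, z in mm, a list of three; "twist": the turn, a rotation vector about the tool's x, y, z in rad, a list of three. A call has 1 to 20 rows; each row shifts and turns the commanded pose from where the row before left it, along the tool's axes as they then stand; what a row does not reach is not made up. A row lasts 1/10 s, in which the tool goes at most 50 mm and 8.59 degrees, less where a joint would pass 70% of its speed; a pose out of reach is approached as far as the arm can. A call with a gripper value outside its range is refused whole. The fingers move at their own pace and stop on an object; FORCE is the grip in N (left out, the last holds). Time passes only in rows, so rows that do not move let the fingers close. It gives the time, the measured TCP pose, the force and the opening at its end, in the units of the state.
- r.sense(): the state, without advancing time (a new reading comes with each control period).
- cams.grab_frame(name): name is "side" or "top" or "wrist"; returns a dict with "pixels" (400x640x3 uint8, red, green, blue), "mtx" (3x3 intrinsics, pixels), "dist_coeffs" ([k1, k2, p1, p2, k3] as OpenCV has them; the pictures are not rectified), "R" (3x3) and "t" (3): a world point X has camera coordinates R X + t. Camera axes: x right, y down, z forward; pixel columns grow to the right and rows downward; lengths in m; the calibration is good to about 2 mm. A picture is of the moment at which its call begins. There is no depth.
- order.sign_off(): hands the job in, once; it reports no verdict.
Trained networks look in a picture, given as the dict that the camera call returned (one of the last four; its "shot" number tells which), for a name from the list of things; names that differ only in an ending like _2 or _b are one class to them, and where a whole thing is asked for, a point or a joint stands for the part that bears it (a point fixed in the world has none). Each returns a list of dicts, best first, with "score" (0 to 1); they miss things now and then, are a little off and sometimes report something else, mostly with a low value. They report only what shows in the picture. A call takes as long as a camera call.
- nets.trace(picture, thing): "region" (400x640 bool, what is visible of it) and "pixel" ([column, row] in pixels, amid what is visible of it).
The state is a dict: "time_s": time; "qpos": joint angles; "joint_vel": joint speeds; "tau": joint torques, N m; "eef_pos": TCP position; "eef_rot": TCP orientation; "ft_force": force on the tool from outside, world axes, zero at the start; "wrist_torque": the same for the moment, N m; "grip_width": opening from 0.0 (shut) to 1.0 (fully open).
Only numpy, scipy, OpenCV 4.12 (cv2) and the standard library are available. Lean on these libraries where they do the work, as an engineer would, in place of code of your own. Each camera call takes 0.05 s, during which the arm holds its last target.

## Working session

There is one attempt and no reset: what is moved stays moved. The work goes in short steps, Python scripts to look and compute and a shell command to move; the robot and the scene stay as the last step left them, time stands still between calls to the robot, and variables do not carry over. Pictures are saved under pics/ and viewed, and the job is handed in when it is done.

```bash
ls; mkdir -p pics; cat > h.py <<'E'
import numpy as np, cv2
from rig import r,cams,order,nets
def snap(n,f):
    p=cams.grab_frame(n); cv2.imwrite('pics/'+f,p['pixels'][:,:,::-1]); return p
def proj(p,X):
    X=np.atleast_2d(np.array(X,float)); rv=cv2.Rodrigues(np.array(p['R']))[0]
    return cv2.projectPoints(X,rv,np.array(p['t'],float),np.array(p['mtx']),np.array(p['dist_coeffs'],float))[0].reshape(-1,2)
def ray(p,uv):
    n=cv2.undistortPoints(np.array([[uv]],float),np.array(p['mtx']),np.array(p['dist_coeffs'],float)).reshape(2)
    R=np.array(p['R']);t=np.array(p['t'])
    d=R.T@np.array([n[0],n[1],1]); return -R.T@t,d/np.linalg.norm(d)
def atz(p,uv,z):
    c,d=ray(p,uv); return c+d*(z-c[2])/d[2]
E
python3 - <<'E'
from h import *
s=r.sense(); print({k:np.round(v,3) for k,v in s.items()}, r.tcp_to_tips)
for n in ['side','top','wrist']:
    p=snap(n,n+'0.png'); c,d=ray(p,(320,200)); print(n,c,d)
E
```

```text
pics
{'time_s': np.float64(0.0), 'qpos': array([ 1.045,  0.092,  1.232, -0.   ,  1.82 , -0.057]), 'joint_vel': array([ 0.   , -0.001,  0.001,  0.   ,  0.001, -0.001]), 'tau': array([-0.0000e+00, -4.4644e+01, -4.0645e+01,  7.0000e-02,  2.9000e-02,
       -0.0000e+00]), 'eef_pos': array([0.271, 0.535, 0.241]), 'eef_rot': array([-0.687,  0.688, -0.164,  0.164]), 'ft_force': array([-0.297,  0.836, -0.336]), 'wrist_torque': array([-0.001,  0.01 , -0.059]), 'grip_width': np.float64(0.999)} 0.019
side [ 0.19946095 -0.79918728  0.70838486] [ 0.33627962  0.7183113  -0.60905245]
top [ 0.37190329 -0.09205587  0.98574874] [ 0.19806095 -0.01288305 -0.98010504]
wrist [0.20816979 0.56800664 0.38480819] [ 0.2588821  -0.10478955 -0.9602079 ]
```

View pics/side0.png

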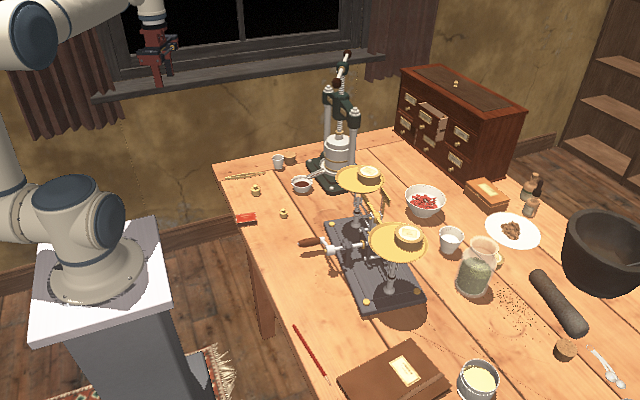

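View pics/top0.png

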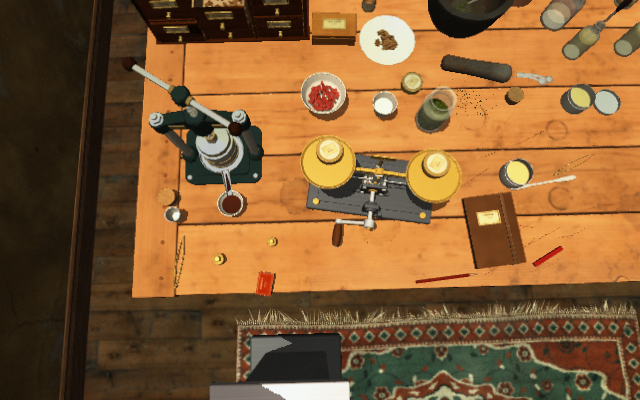

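View pics/wrist0.png

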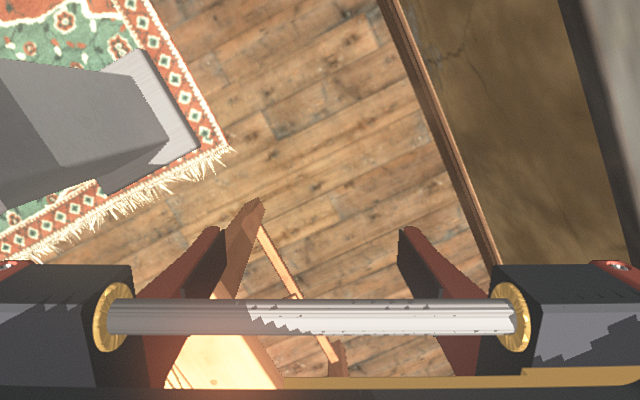

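```bash
python3 - <<'E'
from h import *
for n in ['top','side']:
    p=cams.grab_frame(n)
    for t in ['balance','lever_handle','pan_left','pan_right','weight_50','weight_100','pan_left_floor']:
        for o in nets.trace(p,t)[:3]:
            m=o['region']; ys,xs=np.nonzero(m)
            print(n,t,round(o['score'],2),np.round(o['pixel'],1),m.sum(),xs.min(),xs.max(),ys.min(),ys.max())
E
```

```text
top lever_handle 0.75 [337.6 236.9] 180 332 341 223 245
top pan_left 0.79 [326.3 164.7] 1693 300 355 137 187
top pan_right 0.98 [433.2 181.3] 1684 406 461 149 201
top weight_50 0.51 [269.5 238.7] 47 268 275 238 244
top weight_100 0.51 [269.5 238.7] 47 268 275 238 244
top pan_left_floor 0.83 [325.  164.2] 1698 300 355 135 187
side balance 0.84 [372.3 253.4] 8467 298 427 165 316
side lever_handle 0.69 [369.  251.4] 8330 297 428 165 316
side lever_handle 0.5 [309.  244.4] 171 297 319 237 246
side pan_left 0.7 [353.8 181.2] 678 336 383 166 193
side pan_right 0.59 [391.7 247.8] 1332 368 427 222 263
side weight_50 0.48 [255.3 192.1] 100 251 260 184 195
side weight_100 0.48 [255.3 192.1] 100 251 260 184 195
side pan_left_floor 0.87 [350.1 183.6] 639 336 383 166 193
side pan_left_floor 0.32 [370.4 251. ] 8101 298 428 165 315
```

```bash
python3 - <<'E'
import cv2
a=cv2.imread('pics/top0.png'); cv2.imwrite('pics/t_zoom.png',cv2.resize(a[120:280,200:480],None,fx=2.8,fy=2.8,interpolation=cv2.INTER_CUBIC))
a=cv2.imread('pics/side0.png'); cv2.imwrite('pics/s_zoom.png',cv2.resize(a[150:320,230:440],None,fx=3.5,fy=3.5,interpolation=cv2.INTER_CUBIC))
E
```

```text
(no output)
```

View pics/t_zoom.png

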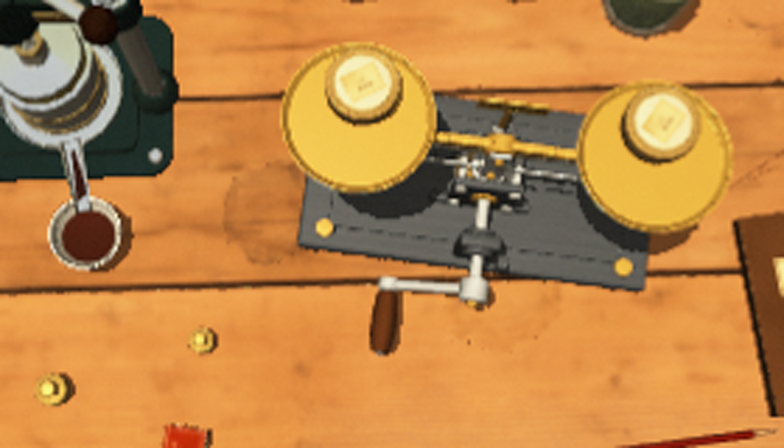

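View pics/s_zoom.png

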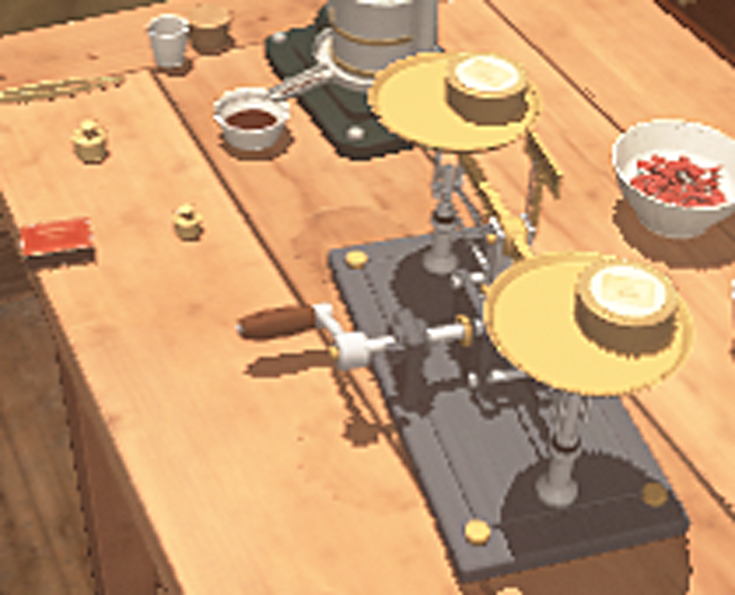

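```bash
cat > fit.py <<'E'
from h import *
from scipy.optimize import least_squares
T=lambda u,v:((u+.5)/2.8-.5+200,(v+.5)/2.8-.5+120)
S=lambda u,v:((u+.5)/3.5-.5+230,(v+.5)/3.5-.5+150)
pt=cams.grab_frame('top'); ps=cams.grab_frame('side')
th=np.linspace(0,2*np.pi,120)
def W(q,b):
    c,s=np.cos(q[2]),np.sin(q[2]); b=np.atleast_2d(b)
    return np.c_[q[0]+c*b[:,0]-s*b[:,1],q[1]+s*b[:,0]+c*b[:,1],b[:,2]]
def bbox(p,q,y):
    uv=proj(p,W(q,np.c_[.058*np.cos(th),y+.058*np.sin(th),0*th+.171]))
    return np.r_[uv.min(0),uv.max(0)]
obs=[(pt,.11,[*T(281,43),*T(436,193)]),(pt,-.11,[*T(578,82),*T(732,236)]),
     (ps,.11,[*S(368,53),*S(538,151)]),(ps,-.11,[*S(483,253),*S(692,396)])]
f=lambda q:np.concatenate([bbox(p,q,y)-o for p,y,o in obs])
s=least_squares(f,[.5,0,0]); q=s.x
print('balance',q,np.round(s.fun,1))
for n,p in (('top',pt),('side',ps)):
    pts={'FLtop':[-.075,.15,.026],'FRtop':[-.075,-.15,.026],'FRbot':[-.075,-.15,0],'handle':[-.133,.075*np.cos(.43),.034],'hfront':[-.159,.075*np.cos(.43),.034]}
    for k,v in pts.items():
        u=proj(p,W(q,v))[0]; z=((u-[200,120]+.5)*2.8-.5 if n=='top' else (u-[230,150]+.5)*3.5-.5); print(n,k,np.round(z))
def tri(a,b):
    A=[];B=[]
    for p,uv in a,b:
        c,d=ray(p,uv); M=np.eye(3)-np.outer(d,d); A.append(M);B.append(M@c)
    return np.linalg.lstsq(np.vstack(A),np.hstack(B),rcond=None)[0]
print('w50',tri((pt,T(203,340)),(ps,S(188,222))),atz(pt,T(203,340),.012),atz(ps,S(188,222),.012))
print('w100',tri((pt,T(53,390)),(ps,S(90,142))),atz(pt,T(53,390),.015))
for k,v in {'panL':[0,.11,.166],'panR':[0,-.11,.166],'handle':[-.133,.075*np.cos(.43),.034],'tgtL':[-.032,.11,.166],'tgtR':[-.032,-.11,.166],'shaft':[-.133,0,.065]}.items(): print(k,np.round(W(q,v)[0],4))
E
python3 fit.py
```

```text
balance [ 0.59845843 -0.23043228 -0.16395827] [ 0.1  0.3  0.8  0.7 -0.1  0.2  1.2 -0.2 -0.3 -1.   1.1 -0.8 -0.7 -1.3
  0.2 -0.7]
top FLtop [297. 245.]
top FRtop [648. 293.]
top FRbot [640. 297.]
top handle [384. 325.]
top hfront [380. 356.]
side FLtop [325. 243.]
side FRtop [460. 567.]
side FRbot [457. 594.]
side handle [274. 322.]
side hfront [237. 329.]
w50 [0.47193779 0.01231909 0.00837622] [0.47179924 0.01187119 0.012     ] [0.4702904  0.00816111 0.012     ]
w100 [0.43291083 0.13961593 0.00975367] [0.43250565 0.1383895  0.015     ]
panL [ 0.6164 -0.1219  0.166 ]
panR [ 0.5805 -0.339   0.166 ]
handle [ 0.4784 -0.1415  0.034 ]
tgtL [ 0.5848 -0.1167  0.166 ]
tgtR [ 0.5489 -0.3337  0.166 ]
shaft [ 0.4672 -0.2087  0.065 ]
```

```bash
cat > mv.py <<'E'
from h import *
from scipy.spatial.transform import Rotation as Ro
YAW=-.164
Bx=np.array([np.cos(YAW),np.sin(YAW),0]);By=np.array([-np.sin(YAW),np.cos(YAW),0])
def st():
    s=r.sense(); w=s['eef_rot']; R=Ro.from_quat([*w[1:],w[0]]).as_matrix(); return s,R
def show(target=None,zdir=None):
    s,R=st(); print('t',round(s['time_s'],2),'pos',np.round(s['eef_pos'],4),'F',np.round(s['ft_force'],2),'w',round(s['grip_width'],3),'q',np.round(s['qpos'],2))
    print('R rows(cols=tool x,y,z)\n',np.round(R,3))
    if zdir is not None:
        y=np.array([0,0,-1.]); 
        for sg in (1,-1):
            z=sg*zdir; Rt=np.c_[np.cross(y,z),y,z]; rv=Ro.from_matrix(R.T@Rt).as_rotvec(); print('twist',np.round(rv,3))
            if target is not None: print(' dp after twist mm',np.round(Rt.T@(np.array(target)-s['eef_pos'])*1000,1))
    if target is not None: print('dp now mm',np.round(R.T@(np.array(target)-s['eef_pos'])*1000,1))
E
python3 -c "
from mv import *
show([.4764,-.1412,.16],By)"
```

```text
t 1.05 pos [0.2711 0.5353 0.2417] F [-0.27 -0.82 -1.07] w 1.001 q [ 1.05  0.09  1.23  0.    1.82 -0.06]
R rows(cols=tool x,y,z)
 [[ 0.892  0.     0.452]
 [-0.452  0.     0.892]
 [-0.    -1.     0.   ]]
twist [-0.    -0.305  0.   ]
 dp after twist mm [ 313.    81.7 -633.9]
twist [-0.     2.837 -0.   ]
 dp after twist mm [-313.    81.7  633.9]
dp now mm [ 488.8   81.6 -510.7]
```

```bash
python3 -m pendant '[{"claw":110,"dp":[0,0,0],"twist":[0,-0.102,0]},{"claw":110,"dp":[0,0,0],"twist":[0,-0.102,0]},{"claw":110,"dp":[0,0,0],"twist":[0,-0.101,0]},{"claw":110,"dp":[19,2,-38],"twist":[0,0,0]},{"claw":110,"dp":[19,2,-38],"twist":[0,0,0]},{"claw":110,"dp":[19,2,-38],"twist":[0,0,0]},{"claw":110,"dp":[19,2,-38],"twist":[0,0,0]},{"claw":110,"dp":[19,2,-38],"twist":[0,0,0]},{"claw":110,"dp":[19,2,-38],"twist":[0,0,0]},{"claw":110,"dp":[19,2,-38],"twist":[0,0,0]},{"claw":110,"dp":[19,2,-38],"twist":[0,0,0]},{"claw":110,"dp":[19,2,-38],"twist":[0,0,0]},{"claw":110,"dp":[19,2,-38],"twist":[0,0,0]},{"claw":110,"dp":[19,2,-38],"twist":[0,0,0]},{"claw":110,"dp":[19,2,-38],"twist":[0,0,0]},{"claw":110,"dp":[19,2,-38],"twist":[0,0,0]},{"claw":110,"dp":[19,2,-38],"twist":[0,0,0]},{"claw":110,"dp":[19,2,-38],"twist":[0,0,0]},{"claw":110,"dp":[19,2,-38],"twist":[0,0,0]}]' 12; python3 -c "
from mv import *
show([.4764,-.1412,.16],By)
snap('wrist','w1.png')"
```

```text
time_s: 2.95
eef_pos: [0.4721, -0.116, 0.2098]
eef_rot: [-0.705, 0.705, -0.058, 0.058]
ft_force: [-0.5, 0.1, 0.2]
grip_width: 0.569
t 2.95 pos [ 0.4721 -0.116   0.2098] F [-0.53  0.13  0.24] w 0.569 q [-0.31 -0.22  1.59  0.    1.78 -1.72]
R rows(cols=tool x,y,z)
 [[ 0.987  0.001  0.163]
 [-0.163 -0.     0.987]
 [ 0.001 -1.     0.   ]]
twist [-0.    -0.     0.001]
 dp after twist mm [  8.4  49.8 -24.1]
twist [-1.000e-03  3.142e+00 -0.000e+00]
 dp after twist mm [-8.4 49.8 24.1]
dp now mm [  8.3  49.8 -24.1]
```

View pics/w1.png

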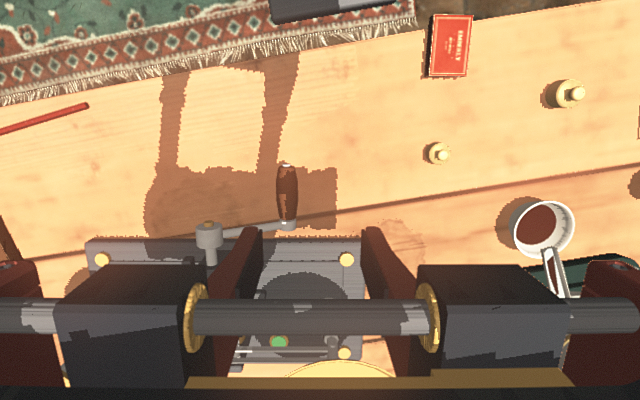

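```bash
python3 -m pendant '[{"claw":110,"dp":[4,15,-12],"twist":[0,0,0]},{"claw":110,"dp":[4,15,-12],"twist":[0,0,0]},{"claw":110,"dp":[0,20,0],"twist":[0,0,0]},{"claw":110,"dp":[0,0,0],"twist":[0,0,0]}]'; python3 -c "
from mv import *
p=snap('wrist','w2.png')
show([.4764,-.1412,.034],By)
print(proj(p,[[.4784,-.1415,.034],[.472,.012,.022],[.472,.012,0]]))
for t in ['lever_handle','weight_50','weight_100']:
  for o in nets.trace(p,t)[:2]:
    ys,xs=np.nonzero(o['region']); print(t,o['score'],o['pixel'],xs.min(),xs.max(),ys.min(),ys.max())
"
```

```text
time_s: 3.4
eef_pos: [0.4741, -0.1382, 0.1552]
eef_rot: [0.705, -0.704, 0.06, -0.055]
ft_force: [-0.7, 0.5, 0.0]
grip_width: 0.569
t 3.45 pos [ 0.4748 -0.1382  0.1572] F [-0.23  0.43 -0.49] w 0.57 q [-0.35 -0.19  1.65  0.    1.68 -1.76]
R rows(cols=tool x,y,z)
 [[ 0.987 -0.004  0.162]
 [-0.162  0.002  0.987]
 [-0.004 -1.     0.001]]
twist [-0.001  0.001 -0.004]
 dp after twist mm [  2.1 123.2  -2.7]
twist [-6.00e-03 -3.14e+00  1.00e-03]
 dp after twist mm [ -2.1 123.2   2.7]
dp now mm [  2.6 123.2  -2.8]
[[307.40308726 199.20950225]
 [490.91710425 158.55356206]
 [478.34097281 154.65920853]]
lever_handle 0.75 [309.1, 202.1] 296 321 169 237
weight_50 0.74 [483.3, 158.2] 470 500 144 169
weight_50 0.69 [626.6, 88.8] 612 639 70 104
weight_100 0.74 [483.3, 158.2] 470 500 144 169
weight_100 0.69 [626.6, 88.8] 612 639 70 104
```

View pics/w2.png

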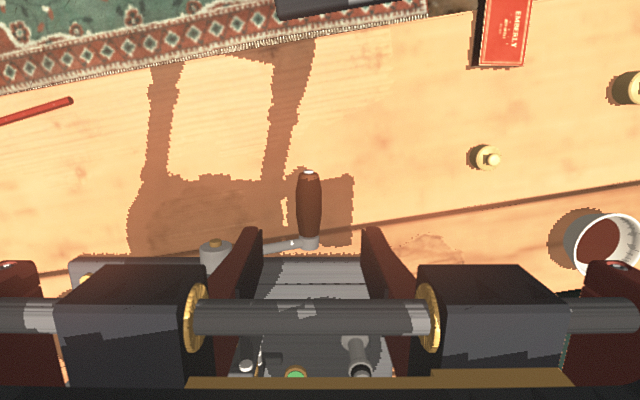

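```bash
python3 -m pendant '[{"claw":110,"dp":[1,30,-1],"twist":[0,0,0]},{"claw":110,"dp":[1,30,-1],"twist":[0,0,0]},{"claw":110,"dp":[0,30,0],"twist":[0,0,0]},{"claw":110,"dp":[0,20,0],"twist":[0,0,0]},{"claw":110,"dp":[0,9,0],"twist":[0,0,0]},{"claw":110,"dp":[0,0,0],"twist":[0,0,0]},{"claw":110,"dp":[0,0,0],"twist":[0,0,0]}]'; python3 -c "
from mv import *
p=snap('wrist','w3.png');p=snap('side','s3.png')
show([.4764,-.1412,.034],By)
"
```

```text
time_s: 4.3
eef_pos: [0.4784, -0.1416, 0.0423]
eef_rot: [-0.705, 0.705, -0.057, 0.058]
ft_force: [-0.2, 0.4, -0.3]
grip_width: 0.572
t 4.4 pos [ 0.4786 -0.1418  0.0425] F [ 0.67 -0.2   0.05] w 0.57 q [-0.36 -0.13  1.8  -0.    1.46 -1.76]
R rows(cols=tool x,y,z)
 [[ 0.987  0.003  0.163]
 [-0.163 -0.001  0.987]
 [ 0.003 -1.    -0.001]]
twist [0.001 0.    0.003]
 dp after twist mm [-2.2  8.5  0.2]
twist [ 5.000e-03 -3.141e+00 -1.000e-03]
 dp after twist mm [ 2.2  8.5 -0.2]
dp now mm [-2.3  8.5  0.2]
```

View pics/w3.png

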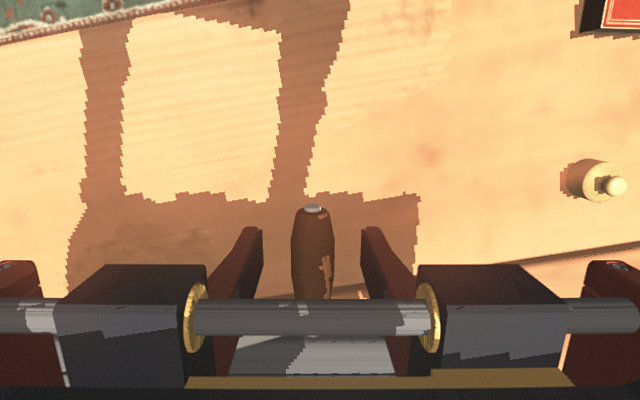

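View pics/s3.png

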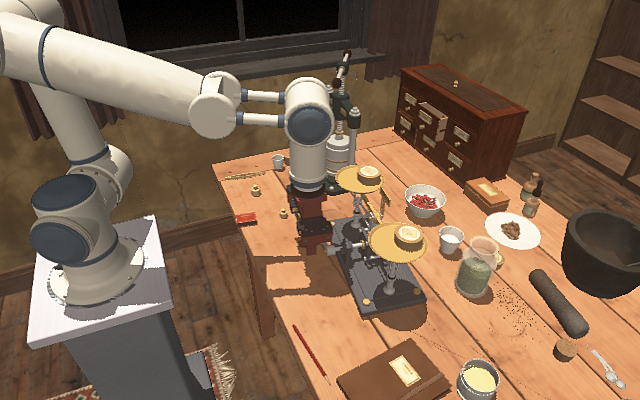

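```bash
python3 -m pendant '[{"claw":110,"dp":[-2,8,0],"twist":[0,0,0]},{"claw":110,"dp":[0,0,0],"twist":[0,0,0]},{"claw":255,"dp":[0,0,0],"twist":[0,0,0]},{"claw":255,"dp":[0,0,0],"twist":[0,0,0]},{"claw":255,"dp":[0,0,0],"twist":[0,0,0]},{"claw":255,"dp":[0,0,0],"twist":[0,0,0]},{"claw":255,"dp":[0,0,0],"twist":[0,0,0]},{"claw":255,"dp":[0,0,0],"twist":[0,0,0]}]' 15; python3 -c "
from mv import *
show([.4764,-.1412,.034],By)
print('arc deltas (tool y,z mm) per .1 rad')
a=np.arange(0,2.01,.1)-.43
y=75*np.cos(a);z=75*np.sin(a)
for i in range(20): print(round(a[i+1]+.43,1),[round(-(z[i+1]-z[i]),1),round(y[i+1]-y[i],1)])
"
```

```text
time_s: 5.2
eef_pos: [0.4757, -0.1408, 0.0328]
eef_rot: [0.705, -0.705, 0.058, -0.058]
ft_force: [0.1, 1.4, 0.3]
grip_width: 0.229
t 5.2 pos [ 0.4757 -0.1408  0.0328] F [0.15 1.36 0.26] w 0.229 q [-0.36 -0.13  1.82  0.    1.45 -1.76]
R rows(cols=tool x,y,z)
 [[ 0.987  0.     0.163]
 [-0.163  0.     0.987]
 [ 0.    -1.     0.001]]
twist [-0.001  0.     0.   ]
 dp after twist mm [ 0.8 -1.2 -0.2]
twist [ 0.000e+00 -3.141e+00  1.000e-03]
 dp after twist mm [-0.8 -1.2  0.2]
dp now mm [ 0.8 -1.2 -0.2]
arc deltas (tool y,z mm) per .1 rad
0.1 [np.float64(-7.0), np.float64(2.8)]
0.2 [np.float64(-7.2), np.float64(2.1)]
0.3 [np.float64(-7.4), np.float64(1.3)]
0.4 [np.float64(-7.5), np.float64(0.6)]
0.5 [np.float64(-7.5), np.float64(-0.1)]
0.6 [np.float64(-7.4), np.float64(-0.9)]
0.7 [np.float64(-7.3), np.float64(-1.6)]
0.8 [np.float64(-7.1), np.float64(-2.4)]
0.9 [np.float64(-6.8), np.float64(-3.1)]
1.0 [np.float64(-6.5), np.float64(-3.7)]
1.1 [np.float64(-6.1), np.float64(-4.4)]
1.2 [np.float64(-5.6), np.float64(-4.9)]
1.3 [np.float64(-5.1), np.float64(-5.5)]
1.4 [np.float64(-4.5), np.float64(-6.0)]
1.5 [np.float64(-3.9), np.float64(-6.4)]
1.6 [np.float64(-3.3), np.float64(-6.7)]
1.7 [np.float64(-2.6), np.float64(-7.0)]
1.8 [np.float64(-1.9), np.float64(-7.3)]
1.9 [np.float64(-1.1), np.float64(-7.4)]
2.0 [np.float64(-0.4), np.float64(-7.5)]
```

```bash
python3 -m pendant '[{"claw":255,"dp":[0,-7.0,2.8],"twist":[0,0,0]},{"claw":255,"dp":[0,-7.2,2.1],"twist":[0,0,0]},{"claw":255,"dp":[0,-7.4,1.3],"twist":[0,0,0]},{"claw":255,"dp":[0,-7.5,0.6],"twist":[0,0,0]},{"claw":255,"dp":[0,-7.5,-0.1],"twist":[0,0,0]},{"claw":255,"dp":[0,-7.4,-0.9],"twist":[0,0,0]},{"claw":255,"dp":[0,-7.3,-1.6],"twist":[0,0,0]},{"claw":255,"dp":[0,-7.1,-2.4],"twist":[0,0,0]},{"claw":255,"dp":[0,-6.8,-3.1],"twist":[0,0,0]},{"claw":255,"dp":[0,-6.5,-3.7],"twist":[0,0,0]},{"claw":255,"dp":[0,0,0],"twist":[0,0,0]}]' ; cat >> mv.py <<'E'
SH=np.array([.4672,-.2087,.065])
def lev(dtarget=None):
    s,R=st(); d=s['eef_pos']-SH; y=d@By; z=d[2]; a=np.arctan2(z,y)+.43
    print('t',round(s['time_s'],2),'lever',round(a,3),'radius mm',round(np.hypot(y,z)*1e3,1),'bx',round((d@Bx)*1e3,1),'F',np.round(s['ft_force'],1),'w',round(s['grip_width'],3),'pos',np.round(s['eef_pos'],4))
    if dtarget is not None:
        T=np.array([0,75*np.cos(dtarget-.43),75*np.sin(dtarget-.43)]); print('to target tool y,z:',round(z*1e3-T[2],1),round(T[1]-y*1e3,1))
E
python3 -c "
from mv import *
lev(2.0);snap('wrist','w4.png')"
```

```text
time_s: 6.3
eef_pos: [0.4748, -0.1464, 0.1057]
eef_rot: [-0.705, 0.705, -0.058, 0.058]
ft_force: [0.8, 4.9, 2.2]
grip_width: 0.231
t 6.3 lever 1.006 radius mm 74.7 bx -2.6 F [0.8 4.9 2.2] w 0.231 pos [ 0.4748 -0.1464  0.1057]
to target tool y,z: -34.3 -62.6
```

View pics/w4.png

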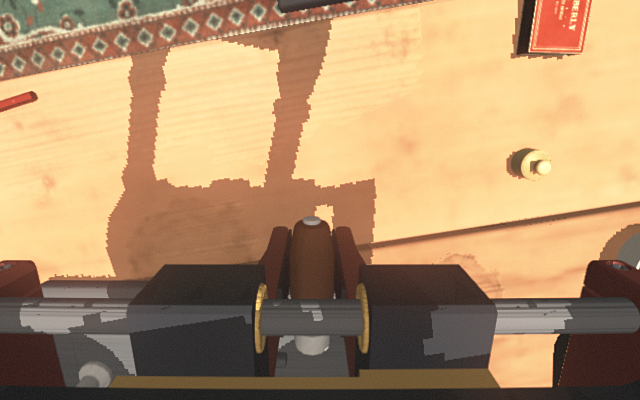

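The handle is held between the pads at about (312,260) and the lever is at about 1.0 rad. I'll carry on up.

```bash
python3 -m pendant '[{"claw":255,"dp":[0,-6.1,-4.4],"twist":[0,0,0]},{"claw":255,"dp":[0,-5.6,-4.9],"twist":[0,0,0]},{"claw":255,"dp":[0,-5.1,-5.5],"twist":[0,0,0]},{"claw":255,"dp":[0,-4.5,-6.0],"twist":[0,0,0]},{"claw":255,"dp":[0,-3.9,-6.4],"twist":[0,0,0]},{"claw":255,"dp":[0,-3.3,-6.7],"twist":[0,0,0]},{"claw":255,"dp":[0,-2.6,-7.0],"twist":[0,0,0]},{"claw":255,"dp":[0,-1.9,-7.3],"twist":[0,0,0]},{"claw":255,"dp":[0,-1.1,-7.4],"twist":[0,0,0]},{"claw":255,"dp":[0,-0.4,-7.5],"twist":[0,0,0]},{"claw":255,"dp":[0,0,0],"twist":[0,0,0]},{"claw":255,"dp":[0,0,0],"twist":[0,0,0]},{"claw":255,"dp":[0,0,0],"twist":[0,0,0]},{"claw":255,"dp":[0,0,0],"twist":[0,0,0]},{"claw":255,"dp":[0,0,0],"twist":[0,0,0]},{"claw":255,"dp":[0,0,0],"twist":[0,0,0]},{"claw":255,"dp":[0,0,0],"twist":[0,0,0]},{"claw":255,"dp":[0,0,0],"twist":[0,0,0]}]' ; python3 -c "
from mv import *
lev(2.0)
for n in ['side','top']:
  p=snap(n,n+'5.png')
  a=p['pixels'][:,:,::-1]; a=a[140:320,290:450] if n=='side' else a[110:270,280:480]
  cv2.imwrite('pics/%s5z.png'%n,cv2.resize(a,None,fx=3.5,fy=3.3,interpolation=cv2.INTER_CUBIC))
"
```

```text
time_s: 8.15
eef_pos: [0.4646, -0.2083, 0.1391]
eef_rot: [-0.705, 0.705, -0.058, 0.058]
ft_force: [4.4, 0.6, 5.5]
grip_width: 0.235
t 8.15 lever 2.001 radius mm 74.1 bx -2.6 F [4.4 0.6 5.5] w 0.235 pos [ 0.4646 -0.2083  0.1391]
to target tool y,z: -0.9 0.1
```

View pics/side5z.png

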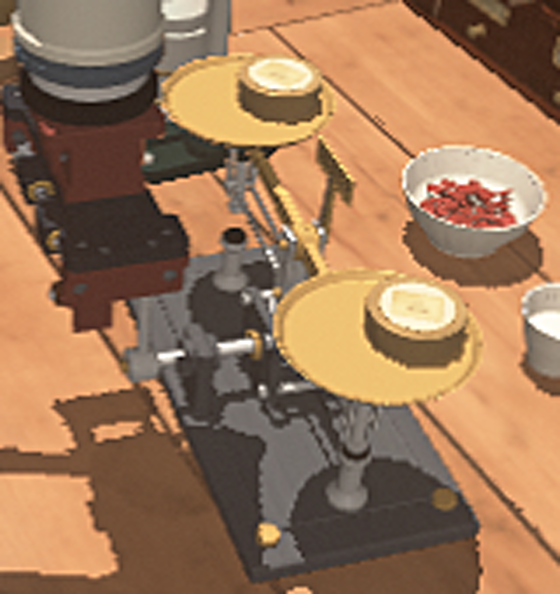

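View pics/top5z.png

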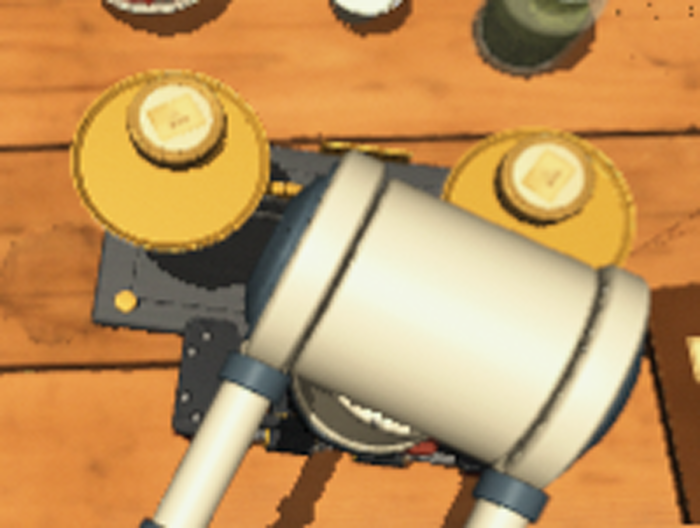

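The left pan has risen about 9 px and its stem is off the post. The right pan's rim hasn't moved (rows 221–263), so the left pan is the lighter one. Next I'll ease the lever back down along the same arc.

```bash
python3 -m pendant '[{"claw":255,"dp":[0,0.4,7.5],"twist":[0,0,0]},{"claw":255,"dp":[0,1.1,7.4],"twist":[0,0,0]},{"claw":255,"dp":[0,1.9,7.3],"twist":[0,0,0]},{"claw":255,"dp":[0,2.6,7.0],"twist":[0,0,0]},{"claw":255,"dp":[0,3.3,6.7],"twist":[0,0,0]},{"claw":255,"dp":[0,3.9,6.4],"twist":[0,0,0]},{"claw":255,"dp":[0,4.5,6.0],"twist":[0,0,0]},{"claw":255,"dp":[0,5.1,5.5],"twist":[0,0,0]},{"claw":255,"dp":[0,5.6,4.9],"twist":[0,0,0]},{"claw":255,"dp":[0,6.1,4.4],"twist":[0,0,0]},{"claw":255,"dp":[0,6.5,3.7],"twist":[0,0,0]},{"claw":255,"dp":[0,6.8,3.1],"twist":[0,0,0]},{"claw":255,"dp":[0,7.1,2.4],"twist":[0,0,0]},{"claw":255,"dp":[0,7.3,1.6],"twist":[0,0,0]},{"claw":255,"dp":[0,7.4,0.9],"twist":[0,0,0]},{"claw":255,"dp":[0,7.5,0.1],"twist":[0,0,0]},{"claw":255,"dp":[0,7.5,-0.6],"twist":[0,0,0]}]' ; python3 -c "
from mv import *
lev(0)"
```

```text
time_s: 9.95
eef_pos: [0.4765, -0.1348, 0.0528]
eef_rot: [-0.705, 0.705, -0.058, 0.058]
ft_force: [5.9, -1.6, -0.1]
grip_width: 0.231
t 9.95 lever 0.267 radius mm 75.4 bx -2.9 F [ 5.9 -1.6 -0.1] w 0.231 pos [ 0.4765 -0.1348  0.0528]
to target tool y,z: 19.1 -6.2
```

```bash
python3 -m pendant '[{"claw":255,"dp":[0,7.2,-1.5],"twist":[0,0,0]},{"claw":255,"dp":[0,7.0,-2.4],"twist":[0,0,0]},{"claw":255,"dp":[0,4,-2],"twist":[0,0,0]},{"claw":255,"dp":[0,1,0],"twist":[0,0,0]},{"claw":255,"dp":[0,0,0],"twist":[0,0,0]},{"claw":255,"dp":[0,0,0],"twist":[0,0,0]},{"claw":255,"dp":[0,0,0],"twist":[0,0,0]}]' ; python3 -c "
from mv import *
lev(0)"
```

```text
time_s: 10.65
eef_pos: [0.4755, -0.1405, 0.0336]
eef_rot: [0.705, -0.705, 0.058, -0.058]
ft_force: [7.7, 1.0, -1.4]
grip_width: 0.23
t 10.65 lever 0.001 radius mm 75.5 bx -3.0 F [ 7.7  1.  -1.4] w 0.23 pos [ 0.4755 -0.1405  0.0336]
to target tool y,z: -0.1 -0.5
```

```bash
python3 -m pendant '[{"claw":110,"dp":[0,0,0],"twist":[0,0,0]},{"claw":110,"dp":[0,0,0],"twist":[0,0,0]},{"claw":110,"dp":[0,0,0],"twist":[0,0,0]},{"claw":110,"dp":[0,-20,0],"twist":[0,0,0]},{"claw":110,"dp":[0,-30,0],"twist":[0,0,0]},{"claw":110,"dp":[0,-30,15],"twist":[0,0,0]},{"claw":110,"dp":[0,0,30],"twist":[0,0,0]},{"claw":110,"dp":[0,0,30],"twist":[0,0,0]},{"claw":110,"dp":[0,0,30],"twist":[0,0,0]},{"claw":110,"dp":[0,0,0],"twist":[0,0,0]},{"claw":110,"dp":[0,0,0],"twist":[0,0,0]}]' ; python3 -c "
from mv import *
lev()
p=snap('wrist','w6.png')
show([.472,.012,.02],By)
print(proj(p,[[.4784,-.1415,.034],[.472,.012,.024],[.472,.012,0]]))
for t in ['weight_50','lever_handle']:
  for o in nets.trace(p,t)[:2]:
    ys,xs=np.nonzero(o['region']); print(t,o['score'],o['pixel'],xs.min(),xs.max(),ys.min(),ys.max())
p=snap('side','s6.png')
"
```

```text
time_s: 11.75
eef_pos: [0.4924, -0.0371, 0.1147]
eef_rot: [-0.705, 0.705, -0.058, 0.057]
ft_force: [-0.6, -0.9, 0.6]
grip_width: 0.569
t 11.75 lever 0.709 radius mm 180.4 bx -3.2 F [-0.6 -0.9  0.6] w 0.569 pos [ 0.4924 -0.0371  0.1147]
t 11.8 pos [ 0.4924 -0.0377  0.1147] F [ 0.14  0.22 -0.08] w 0.566 q [-0.14 -0.18  1.72 -0.    1.6  -1.55]
R rows(cols=tool x,y,z)
 [[ 0.987 -0.001  0.163]
 [-0.163 -0.001  0.987]
 [-0.001 -1.    -0.001]]
twist [ 0.001  0.    -0.001]
 dp after twist mm [-28.2  94.7  45.8]
twist [-1.000e-03 -3.141e+00 -1.000e-03]
 dp after twist mm [ 28.2  94.7 -45.8]
dp now mm [-28.1  94.7  45.8]
[[158.66273484 211.97982184]
 [376.09978863 164.95167136]
 [370.38854731 159.29887236]]
weight_50 0.85 [372.0, 162.2] 360 390 148 177
weight_50 0.81 [550.7, 78.6] 522 576 59 99
lever_handle 0.87 [160.5, 215.6] 142 176 178 256
```

View pics/w6.png

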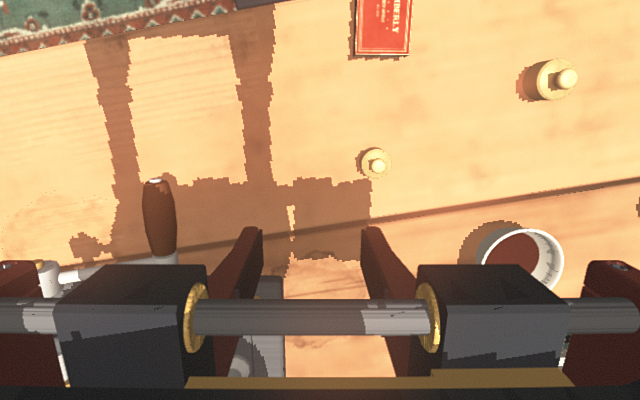

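View pics/s6.png

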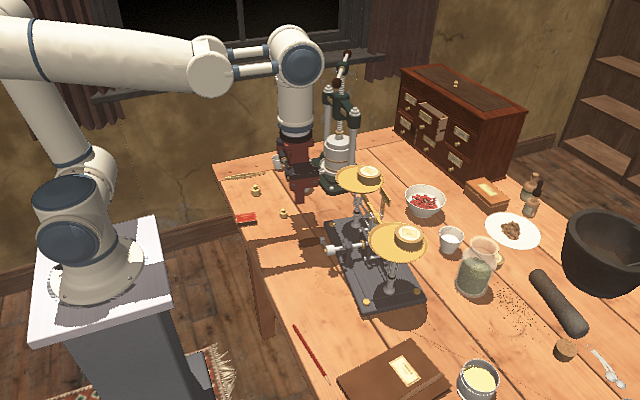

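```bash
python3 - <<'E'
exec(open('fit.py').read().split("print('w50'")[0])
for a,b in (((240,118),(336,84)),((130,63),(346,55)),((182,95),(341,97)),((157,118),(328,95)),((239,125),(354,112))):
    x=tri((pt,a),(ps,b)); print(np.round(x,3),np.round(proj(pt,x)-a,1),np.round(proj(ps,x)-b,1))
print(atz(pt,(263,180),.02),atz(pt,(255,127),.02))
E
```

```text
balance [ 0.59845843 -0.23043228 -0.16395827] [ 0.1  0.3  0.8  0.7 -0.1  0.2  1.2 -0.2 -0.3 -1.   1.1 -0.8 -0.7 -1.3
  0.2 -0.7]
top FLtop [297. 245.]
top FRtop [648. 293.]
top FRbot [640. 297.]
top handle [384. 325.]
top hfront [380. 356.]
side FLtop [325. 243.]
side FRtop [460. 567.]
side FRbot [457. 594.]
side handle [274. 322.]
side hfront [237. 329.]
[0.635 0.032 0.341] [[-1.7  6.2]] [[ 4.3 -1.4]]
[0.754 0.226 0.336] [[-0.4  1.7]] [[ 1.  -0.4]]
[0.725 0.166 0.241] [[-1.7  7.3]] [[ 4.9 -1.7]]
[0.696 0.217 0.227] [[-0.4  1.4]] [[ 1.  -0.3]]
[0.679 0.047 0.248] [[ 1.2 -3.6]] [[-2.7  0.8]]
[0.62039499 0.03251481 0.02      ] [0.75752207 0.05245408 0.02      ]
```

```bash
python3 -m pendant '[{"claw":110,"dp":[-14,20,23],"twist":[0,0,0]},{"claw":110,"dp":[-14,20,23],"twist":[0,0,0]},{"claw":110,"dp":[0,10,0],"twist":[0,0,0]},{"claw":110,"dp":[0,0,0],"twist":[0,0,0]},{"claw":110,"dp":[0,0,0],"twist":[0,0,0]}]' ; python3 -c "
from mv import *
p=snap('wrist','w7.png')
show([.472,.012,.026],By)
print(proj(p,[[.472,.012,.024],[.472,.012,0]]))
for t in ['weight_50']:
  for o in nets.trace(p,t)[:2]:
    ys,xs=np.nonzero(o['region']); print(t,o['score'],o['pixel'],xs.min(),xs.max(),ys.min(),ys.max())
"
```

```text
time_s: 12.55
eef_pos: [0.473, 0.0119, 0.0656]
eef_rot: [-0.705, 0.705, -0.058, 0.058]
ft_force: [0.3, -0.0, 0.9]
grip_width: 0.567
t 12.6 pos [0.4734 0.0119 0.066 ] F [ 0.03 -0.19  0.52] w 0.569 q [-0.05 -0.22  1.84 -0.    1.52 -1.45]
R rows(cols=tool x,y,z)
 [[ 0.986  0.001  0.164]
 [-0.164 -0.     0.986]
 [ 0.002 -1.    -0.   ]]
twist [ 0.    -0.001  0.002]
 dp after twist mm [-1.4 40.  -0.1]
twist [-2.000e-03  3.141e+00  0.000e+00]
 dp after twist mm [ 1.4 40.   0.1]
dp now mm [-1.4 40.  -0.1]
[[310.47224963 226.42821153]
 [310.58346775 213.23388422]]
weight_50 0.74 [311.6, 219.3] 296 330 200 237
```

View pics/w7.png

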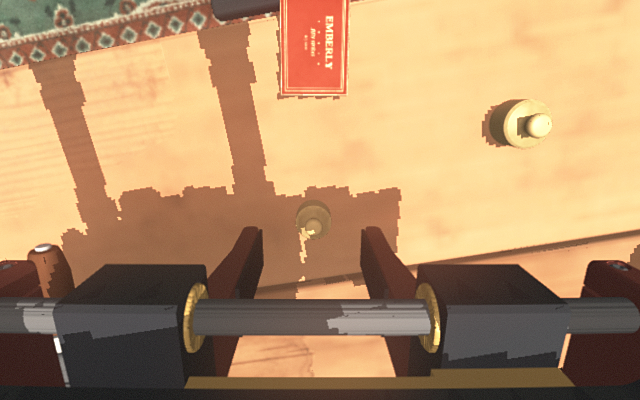

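```bash
python3 -m pendant '[{"claw":110,"dp":[-1,15,0],"twist":[0,0,0]},{"claw":110,"dp":[0,15,0],"twist":[0,0,0]},{"claw":110,"dp":[0,9,0],"twist":[0,0,0]},{"claw":110,"dp":[0,0,0],"twist":[0,0,0]},{"claw":110,"dp":[0,0,0],"twist":[0,0,0]}]' ; python3 -c "
from mv import *
show([.472,.012,.026],By)"
```

```text
time_s: 13.15
eef_pos: [0.4713, 0.0129, 0.0255]
eef_rot: [-0.705, 0.705, -0.058, 0.057]
ft_force: [-0.6, 0.5, -0.0]
grip_width: 0.571
t 13.15 pos [0.4713 0.0129 0.0255] F [-0.57  0.5  -0.04] w 0.571 q [-0.04 -0.19  1.89 -0.    1.44 -1.45]
R rows(cols=tool x,y,z)
 [[ 0.987 -0.001  0.163]
 [-0.163  0.     0.987]
 [-0.001 -1.    -0.   ]]
twist [ 0.     0.    -0.001]
 dp after twist mm [ 0.8 -0.5 -0.8]
twist [-2.000e-03 -3.141e+00 -0.000e+00]
 dp after twist mm [-0.8 -0.5  0.8]
dp now mm [ 0.8 -0.5 -0.8]
```

```bash
python3 -m pendant '[{"claw":255,"dp":[0,0,0],"twist":[0,0,0]},{"claw":255,"dp":[0,0,0],"twist":[0,0,0]},{"claw":255,"dp":[0,0,0],"twist":[0,0,0]},{"claw":255,"dp":[0,0,0],"twist":[0,0,0]},{"claw":255,"dp":[0,0,0],"twist":[0,0,0]},{"claw":255,"dp":[0,0,0],"twist":[0,0,0]},{"claw":255,"dp":[0,-10,0],"twist":[0,0,0]},{"claw":255,"dp":[0,-20,0],"twist":[0,0,0]},{"claw":255,"dp":[0,0,0],"twist":[0,0,0]}]' 10 ; python3 -c "
from mv import *
show([.586,-.117,.25],By)
p=snap('wrist','w8.png')
print(proj(p,r.sense()['eef_pos']-[0,0,.026]))
for o in nets.trace(p,'weight_50')[:2]:
    ys,xs=np.nonzero(o['region']); print(o['score'],o['pixel'],xs.min(),xs.max(),ys.min(),ys.max())
"
```

```text
time_s: 14.05
eef_pos: [0.4732, 0.0128, 0.0591]
eef_rot: [0.705, -0.705, 0.056, -0.06]
ft_force: [-0.5, 0.3, -0.7]
grip_width: 0.237
t 14.05 pos [0.4732 0.0128 0.0591] F [-0.46  0.25 -0.71] w 0.237 q [-0.04 -0.22  1.85 -0.    1.5  -1.45]
R rows(cols=tool x,y,z)
 [[ 0.987  0.005  0.163]
 [-0.163 -0.     0.987]
 [ 0.005 -1.     0.001]]
twist [-0.001  0.     0.005]
 dp after twist mm [ 132.5 -190.9 -109.6]
twist [ 8.000e-03 -3.141e+00  1.000e-03]
 dp after twist mm [-132.5 -190.9  109.6]
dp now mm [ 133.4 -190.3 -109.6]
[[310.37832335 236.3576579 ]]
0.65 [307.6, 247.8] 291 332 223 271
```

View pics/w8.png

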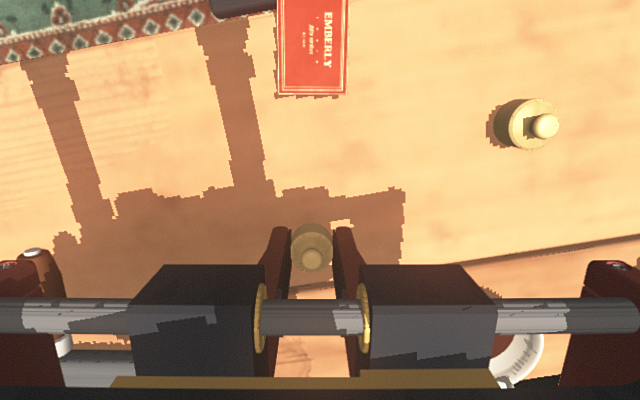

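```bash
python3 -m pendant '[{"claw":255,"dp":[0,-25,0],"twist":[0,0,0]},{"claw":255,"dp":[0,-35,0],"twist":[0,0,0]},{"claw":255,"dp":[0,-35,0],"twist":[0,0,0]},{"claw":255,"dp":[0,-35,0],"twist":[0,0,0]},{"claw":255,"dp":[0,-35,0],"twist":[0,0,0]},{"claw":255,"dp":[0,-25,-10],"twist":[0,0,0]},{"claw":255,"dp":[0,0,-30],"twist":[0,0,0]},{"claw":255,"dp":[5,0,-30],"twist":[0,0,0]},{"claw":255,"dp":[20,0,-30],"twist":[0,0,0]},{"claw":255,"dp":[30,0,-10],"twist":[0,0,0]},{"claw":255,"dp":[30,0,0],"twist":[0,0,0]},{"claw":255,"dp":[30,0,0],"twist":[0,0,0]},{"claw":255,"dp":[10,0,0],"twist":[0,0,0]},{"claw":255,"dp":[0,0,0],"twist":[0,0,0]},{"claw":255,"dp":[0,0,0],"twist":[0,0,0]}]'; python3 -c "
from mv import *
show([.586,-.117,.192],By)
p=snap('wrist','w9.png');p=snap('side','s9.png')
"
```

```text
time_s: 15.65
eef_pos: [0.5763, -0.1158, 0.2456]
eef_rot: [0.705, -0.705, 0.058, -0.057]
ft_force: [0.0, 0.5, -0.6]
grip_width: 0.236
t 15.65 pos [ 0.5763 -0.1158  0.2456] F [ 0.03  0.48 -0.64] w 0.236 q [-0.26  0.06  1.26 -0.    1.83 -1.66]
R rows(cols=tool x,y,z)
 [[ 0.987 -0.001  0.163]
 [-0.163  0.     0.987]
 [-0.001 -1.     0.   ]]
twist [-0.     0.    -0.001]
 dp after twist mm [ 9.8 53.6  0.4]
twist [-2.000e-03 -3.141e+00  0.000e+00]
 dp after twist mm [-9.8 53.6 -0.4]
dp now mm [ 9.9 53.5  0.3]
```

View pics/w9.png

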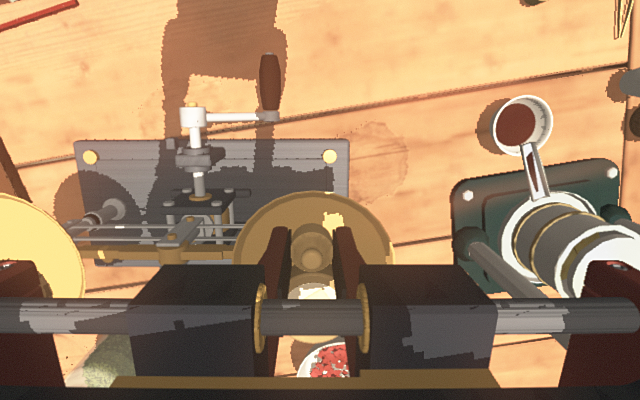

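View pics/s9.png

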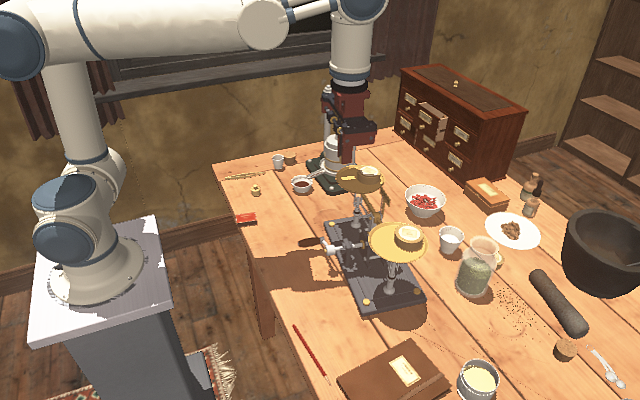

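```bash
python3 -m pendant '[{"claw":255,"dp":[5,10,0],"twist":[0,0,0]},{"claw":255,"dp":[4,15,0],"twist":[0,0,0]},{"claw":255,"dp":[0,13,0],"twist":[0,0,0]},{"claw":255,"dp":[0,6,0],"twist":[0,0,0]},{"claw":255,"dp":[0,0,0],"twist":[0,0,0]},{"claw":255,"dp":[0,0,0],"twist":[0,0,0]}]'; python3 -c "
from mv import *
show([.586,-.117,.192],By)
p=snap('wrist','w10.png')
c=np.array([.6164,-.1219,.171])
for a in (0,90,180,270): print(a,proj(p,c+.058*(np.cos(np.radians(a))*Bx+np.sin(np.radians(a))*By)))
"
```

```text
time_s: 16.35
eef_pos: [0.5858, -0.1175, 0.202]
eef_rot: [0.705, -0.705, 0.058, -0.058]
ft_force: [0.8, -0.1, -0.5]
grip_width: 0.234
t 16.35 pos [ 0.5858 -0.1175  0.202 ] F [ 0.81 -0.05 -0.48] w 0.234 q [-0.25  0.08  1.31 -0.    1.75 -1.66]
R rows(cols=tool x,y,z)
 [[ 0.987 -0.     0.163]
 [-0.163  0.     0.987]
 [-0.    -1.     0.   ]]
twist [-0.  0. -0.]
 dp after twist mm [ 0.1 10.   0.5]
twist [-0.    -3.141  0.   ]
 dp after twist mm [-0.1 10.  -0.5]
dp now mm [ 0.1 10.   0.5]
0 [[311.58177427 369.29990456]]
90 [[413.08210361 285.58013616]]
180 [[311.75574364 187.05615215]]
270 [[210.24087161 285.45556742]]
```

View pics/w10.png

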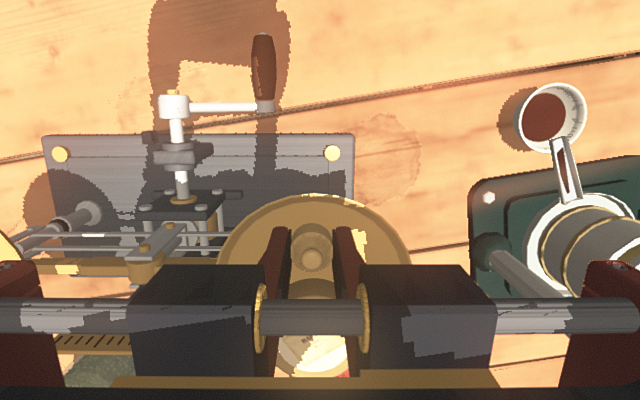

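```bash
python3 -m pendant '[{"claw":255,"dp":[1,4,0],"twist":[0,0,0]},{"claw":255,"dp":[1,3,0],"twist":[0,0,0]},{"claw":255,"dp":[0,1.5,0],"twist":[0,0,0]},{"claw":255,"dp":[0,0,0],"twist":[0,0,0]},{"claw":255,"dp":[0,0,0],"twist":[0,0,0]}]'; python3 -c "
from mv import *
show([.588,-.117,.192],By)
p=snap('side','s11.png'); a=p['pixels'][:,:,::-1][120:220,300:420]; cv2.imwrite('pics/s11z.png',cv2.resize(a,None,fx=6,fy=6,interpolation=cv2.INTER_CUBIC))
"
```

```text
time_s: 16.9
eef_pos: [0.5878, -0.1178, 0.1935]
eef_rot: [-0.705, 0.705, -0.058, 0.058]
ft_force: [-0.6, 0.2, 0.1]
grip_width: 0.242
t 16.9 pos [ 0.5878 -0.1178  0.1935] F [-0.59  0.16  0.05] w 0.242 q [-0.25  0.09  1.32 -0.    1.73 -1.66]
R rows(cols=tool x,y,z)
 [[ 0.987 -0.     0.163]
 [-0.163 -0.     0.987]
 [-0.    -1.    -0.   ]]
twist [ 0.  0. -0.]
 dp after twist mm [0.  1.5 0.8]
twist [-0.    -3.141 -0.   ]
 dp after twist mm [-0.   1.5 -0.8]
dp now mm [0.  1.5 0.8]
```

View pics/s11z.png

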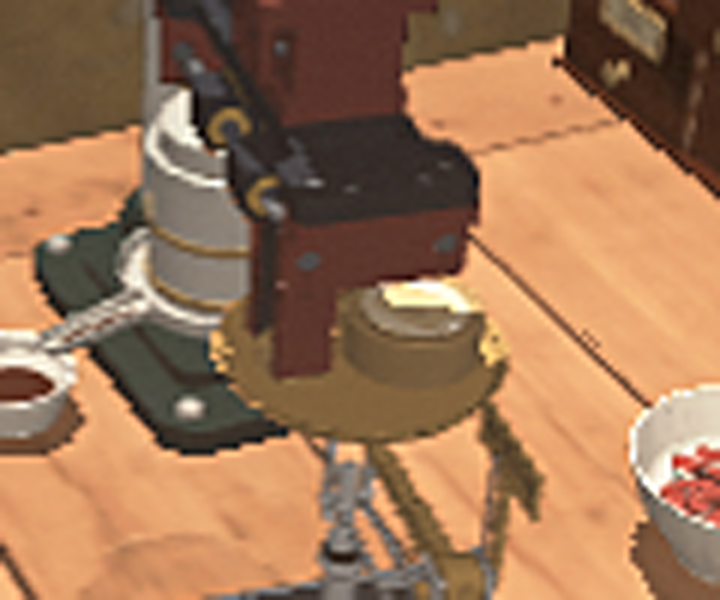

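```bash
python3 -m pendant '[{"claw":255,"dp":[0,1,0],"twist":[0,0,0]},{"claw":255,"dp":[0,0,0],"twist":[0,0,0]}]';python3 -m pendant '[{"claw":255,"dp":[0,1,0],"twist":[0,0,0]},{"claw":255,"dp":[0,0,0],"twist":[0,0,0]}]'
```

```text
time_s: 17.15
eef_pos: [0.5878, -0.1178, 0.1924]
eef_rot: [0.705, -0.705, 0.058, -0.058]
ft_force: [0.1, -0.2, -0.9]
grip_width: 0.237
time_s: 17.35
eef_pos: [0.5879, -0.1178, 0.1917]
eef_rot: [-0.705, 0.705, -0.058, 0.058]
ft_force: [0.1, 0.3, 0.5]
grip_width: 0.236
```

```bash
python3 -m pendant '[{"claw":255,"dp":[0,1,0],"twist":[0,0,0]},{"claw":255,"dp":[0,0,0],"twist":[0,0,0]}]';python3 -c "
from mv import *
import numpy as np
show()"
```

```text
time_s: 17.55
eef_pos: [0.588, -0.1178, 0.1914]
eef_rot: [-0.705, 0.705, -0.057, 0.058]
ft_force: [-0.5, 0.9, 4.9]
grip_width: 0.233
t 17.55 pos [ 0.588  -0.1178  0.1914] F [-0.54  0.95  4.88] w 0.233 q [-0.25  0.08  1.33 -0.    1.73 -1.66]
R rows(cols=tool x,y,z)
 [[ 0.987  0.001  0.163]
 [-0.163 -0.     0.987]
 [ 0.001 -1.    -0.   ]]
```

```bash
python3 -m pendant '[{"claw":255,"dp":[0,-0.7,0],"twist":[0,0,0]},{"claw":160,"dp":[0,0,0],"twist":[0,0,0]},{"claw":160,"dp":[0,0,0],"twist":[0,0,0]},{"claw":160,"dp":[0,0,0],"twist":[0,0,0]},{"claw":160,"dp":[0,0,0],"twist":[0,0,0]},{"claw":160,"dp":[0,-8,0],"twist":[0,0,0]},{"claw":160,"dp":[0,-20,0],"twist":[0,0,0]},{"claw":160,"dp":[0,-20,0],"twist":[0,0,0]},{"claw":160,"dp":[0,-20,0],"twist":[0,0,0]},{"claw":160,"dp":[-30,0,0],"twist":[0,0,0]},{"claw":160,"dp":[-30,0,0],"twist":[0,0,0]},{"claw":160,"dp":[-30,0,0],"twist":[0,0,0]}]';python3 -c "
from mv import *
show()
p=snap('wrist','w12.png')
p=snap('side','s12.png'); a=p['pixels'][:,:,::-1][120:220,300:420]; cv2.imwrite('pics/s12z.png',cv2.resize(a,None,fx=6,fy=6,interpolation=cv2.INTER_CUBIC))
for o in nets.trace(p,'weight_50')[:2]: print(o['score'],o['pixel'],atz(p,o['pixel'],.178))
"
```

```text
time_s: 18.75
eef_pos: [0.4982, -0.103, 0.2599]
eef_rot: [-0.705, 0.705, -0.058, 0.058]
ft_force: [-0.2, -0.9, -0.1]
grip_width: 0.372
t 18.75 pos [ 0.4982 -0.103   0.2599] F [-0.24 -0.89 -0.09] w 0.372 q [-0.27 -0.15  1.43 -0.    1.86 -1.68]
R rows(cols=tool x,y,z)
 [[ 0.987  0.001  0.163]
 [-0.163 -0.     0.987]
 [ 0.001 -1.    -0.   ]]
0.64 [345.2, 179.8] [ 0.57600451 -0.12740135  0.178     ]
0.48 [256.2, 192.4] [ 0.37604875 -0.09490753  0.178     ]
```

View pics/s12z.png

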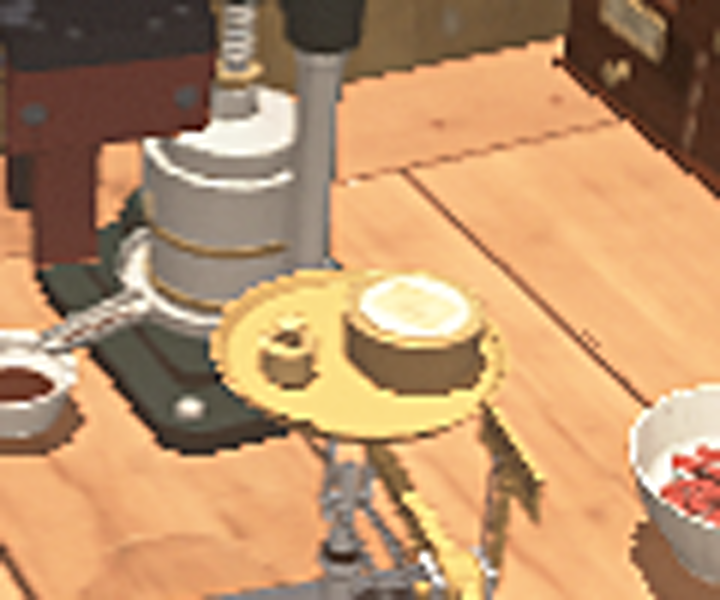

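View pics/w12.png

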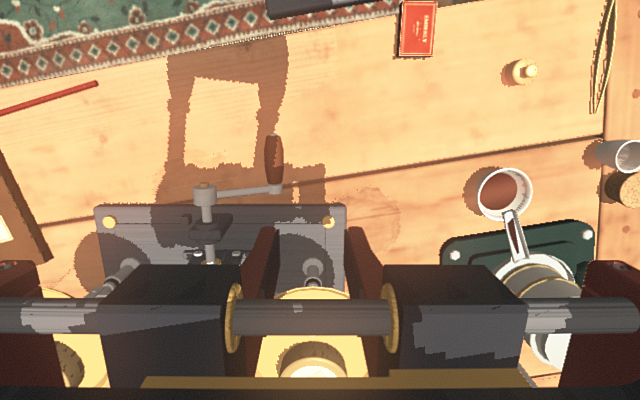

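The 50 g weight stands upright in the left pan in front of the tin, at about (288,355) in the zoomed view, and the beam is at rest. I'll go back to the handle.

```bash
python3 -m pendant '[{"claw":110,"dp":[-8,10,-17],"twist":[0,0,0]},{"claw":110,"dp":[-8,20,-17],"twist":[0,0,0]},{"claw":110,"dp":[0,30,0],"twist":[0,0,0]},{"claw":110,"dp":[0,30,0],"twist":[0,0,0]},{"claw":110,"dp":[0,30,0],"twist":[0,0,0]},{"claw":110,"dp":[0,30,0],"twist":[0,0,0]},{"claw":110,"dp":[0,0,0],"twist":[0,0,0]},{"claw":110,"dp":[0,0,0],"twist":[0,0,0]}]'; python3 -c "
from mv import *
show([.4757,-.1408,.033],By)
snap('wrist','w13.png')"
```

```text
time_s: 19.7
eef_pos: [0.4782, -0.1342, 0.1097]
eef_rot: [0.705, -0.705, 0.058, -0.058]
ft_force: [0.3, -0.8, 0.2]
grip_width: 0.571
t 19.7 pos [ 0.4782 -0.1342  0.1097] F [ 0.3  -0.85  0.24] w 0.571 q [-0.34 -0.17  1.72  0.    1.59 -1.75]
R rows(cols=tool x,y,z)
 [[ 0.987 -0.001  0.163]
 [-0.163  0.     0.987]
 [-0.001 -1.     0.   ]]
twist [-0.     0.    -0.001]
 dp after twist mm [-1.4 76.7 -6.9]
twist [-1.000e-03 -3.141e+00  0.000e+00]
 dp after twist mm [ 1.4 76.7  6.9]
dp now mm [-1.3 76.7 -6.9]
```

View pics/w13.png

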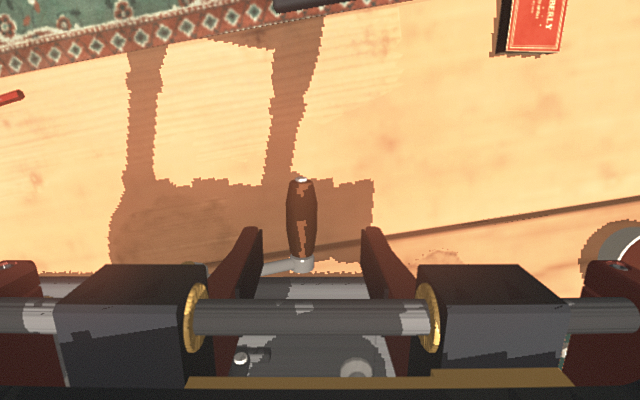

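```bash
python3 -m pendant '[{"claw":110,"dp":[-1,10,-7],"twist":[0,0,0]},{"claw":110,"dp":[0,20,0],"twist":[0,0,0]},{"claw":110,"dp":[0,20,0],"twist":[0,0,0]},{"claw":110,"dp":[0,20,0],"twist":[0,0,0]},{"claw":110,"dp":[0,7,0],"twist":[0,0,0]},{"claw":110,"dp":[0,0,0],"twist":[0,0,0]},{"claw":110,"dp":[0,0,0],"twist":[0,0,0]}]'; python3 -c "
from mv import *
show([.4757,-.1408,.033],By)"
```

```text
time_s: 20.45
eef_pos: [0.4763, -0.1412, 0.0336]
eef_rot: [-0.705, 0.705, -0.057, 0.059]
ft_force: [-0.2, 0.7, 0.1]
grip_width: 0.569
t 20.45 pos [ 0.4763 -0.1412  0.0336] F [-0.2   0.75  0.15] w 0.569 q [-0.36 -0.13  1.82 -0.    1.45 -1.76]
R rows(cols=tool x,y,z)
 [[ 0.987  0.002  0.163]
 [-0.163 -0.001  0.987]
 [ 0.002 -1.    -0.   ]]
twist [0.    0.    0.002]
 dp after twist mm [-0.6  0.6  0.3]
twist [ 3.000e-03 -3.141e+00 -1.000e-03]
 dp after twist mm [ 0.6  0.6 -0.3]
dp now mm [-0.6  0.6  0.3]
```

```bash
python3 -m pendant '[{"claw":255,"dp":[0,0,0],"twist":[0,0,0]},{"claw":255,"dp":[0,0,0],"twist":[0,0,0]},{"claw":255,"dp":[0,0,0],"twist":[0,0,0]},{"claw":255,"dp":[0,0,0],"twist":[0,0,0]},{"claw":255,"dp":[0,0,0],"twist":[0,0,0]},{"claw":255,"dp":[0,0,0],"twist":[0,0,0]},{"claw":255,"dp":[0,-7.0,2.8],"twist":[0,0,0]},{"claw":255,"dp":[0,-7.2,2.1],"twist":[0,0,0]},{"claw":255,"dp":[0,-7.4,1.3],"twist":[0,0,0]},{"claw":255,"dp":[0,-7.5,0.6],"twist":[0,0,0]},{"claw":255,"dp":[0,-7.5,-0.1],"twist":[0,0,0]},{"claw":255,"dp":[0,-7.4,-0.9],"twist":[0,0,0]},{"claw":255,"dp":[0,-7.3,-1.6],"twist":[0,0,0]},{"claw":255,"dp":[0,-7.1,-2.4],"twist":[0,0,0]},{"claw":255,"dp":[0,-6.8,-3.1],"twist":[0,0,0]},{"claw":255,"dp":[0,-6.5,-3.7],"twist":[0,0,0]},{"claw":255,"dp":[0,0,0],"twist":[0,0,0]}]' 15; python3 -c "
from mv import *
lev(2.0)"
```

```text
time_s: 22.15
eef_pos: [0.4749, -0.1462, 0.1051]
eef_rot: [-0.705, 0.705, -0.058, 0.058]
ft_force: [2.6, -0.1, -1.2]
grip_width: 0.232
t 22.15 lever 0.997 radius mm 74.6 bx -2.6 F [ 2.6 -0.1 -1.2] w 0.232 pos [ 0.4749 -0.1462  0.1051]
to target tool y,z: -34.9 -62.9
```

```bash
python3 -m pendant '[{"claw":255,"dp":[0,-6.1,-4.4],"twist":[0,0,0]},{"claw":255,"dp":[0,-5.6,-4.9],"twist":[0,0,0]},{"claw":255,"dp":[0,-5.1,-5.5],"twist":[0,0,0]},{"claw":255,"dp":[0,-4.5,-6.0],"twist":[0,0,0]},{"claw":255,"dp":[0,-3.9,-6.4],"twist":[0,0,0]},{"claw":255,"dp":[0,-3.3,-6.7],"twist":[0,0,0]},{"claw":255,"dp":[0,-2.6,-7.0],"twist":[0,0,0]},{"claw":255,"dp":[0,-1.9,-7.3],"twist":[0,0,0]},{"claw":255,"dp":[0,-1.1,-7.4],"twist":[0,0,0]},{"claw":255,"dp":[0,-0.7,-7.8],"twist":[0,0,0]},{"claw":255,"dp":[0,0,0],"twist":[0,0,0]},{"claw":255,"dp":[0,0,0],"twist":[0,0,0]},{"claw":255,"dp":[0,0,0],"twist":[0,0,0]},{"claw":255,"dp":[0,0,0],"twist":[0,0,0]},{"claw":255,"dp":[0,0,0],"twist":[0,0,0]},{"claw":255,"dp":[0,0,0],"twist":[0,0,0]},{"claw":255,"dp":[0,0,0],"twist":[0,0,0]},{"claw":255,"dp":[0,0,0],"twist":[0,0,0]},{"claw":255,"dp":[0,0,0],"twist":[0,0,0]},{"claw":255,"dp":[0,0,0],"twist":[0,0,0]}]'; python3 -c "
from mv import *
lev(2.0)
p=snap('side','s14.png')
a=p['pixels'][:,:,::-1][140:320,290:450]
cv2.imwrite('pics/s14z.png',cv2.resize(a,None,fx=3.5,fy=3.3,interpolation=cv2.INTER_CUBIC))
th=np.linspace(0,6.28,100)
for y in (.11,-.11):
  c=np.array([.5985,-.2304,.183])+y*By
  u=proj(p,[c+.058*(np.cos(t)*Bx+np.sin(t)*By) for t in th]); print('pred bbox at 12mm lift',y,u.min(0),u.max(0))
for t in ['pan_left','pan_right','weight_50']:
  for o in nets.trace(p,t)[:2]:
    ys,xs=np.nonzero(o['region']); print(t,o['score'],o['pixel'],xs.min(),xs.max(),ys.min(),ys.max())
"
```

```text
time_s: 24.15
eef_pos: [0.4647, -0.2084, 0.1389]
eef_rot: [-0.705, 0.705, -0.058, 0.058]
ft_force: [4.5, -0.3, -2.1]
grip_width: 0.231
t 24.15 lever 2.003 radius mm 73.9 bx -2.5 F [ 4.5 -0.3 -2.1] w 0.231 pos [ 0.4647 -0.2084  0.1389]
to target tool y,z: -1.1 0.2
pred bbox at 12mm lift 0.11 [334.70252838 159.54784151] [385.03376073 187.59317886]
pred bbox at 12mm lift -0.11 [367.55855852 216.08378675] [428.71715715 257.44361654]
pan_left 0.6 [378.9, 228.2] 336 429 161 273
pan_left 0.57 [356.5, 178.4] 336 384 161 189
pan_right 0.65 [392.8, 242.5] 368 429 217 258
weight_50 0.66 [344.2, 172.9] 343 352 168 179
weight_50 0.57 [256.1, 191.3] 251 261 184 196
```

View pics/s14z.png

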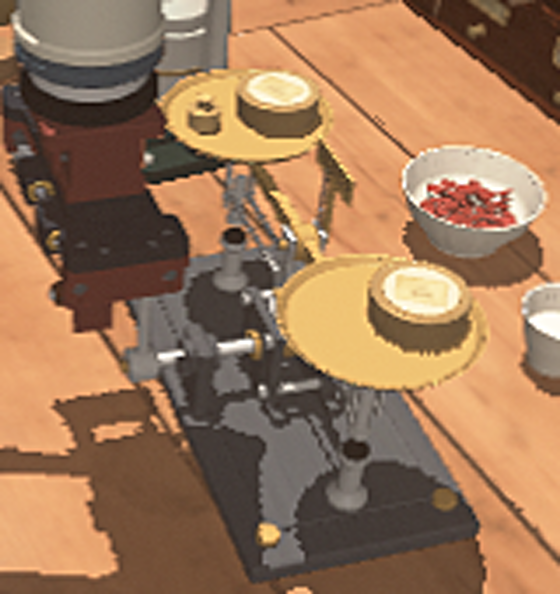

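Both pans hang clear of their posts and match a level beam at 12 mm lift to within about 1 px. The weight is upright at side-image pixel (347,174). Handing in.

```bash
python3 -c "
from rig import order
print(order.sign_off())"
```

```text
the job is handed in; nothing more can be done
None
```

The job is handed in: the beam floats level with the 50 g weight in the left pan. The gripper is still holding the lever handle straight up. The sign-off gives no verdict, so this rests on my own checks.

- **Trial lift:** with the lever fully raised, the left pan rose about 9 px and the right pan stayed down on its post. The left tin is the lighter, empty one.
- **Lowering:** I eased the lever back to rest at about 1 rad/s with the handle gripped throughout.
- **Weight:** the small weight went upright into the left pan, in front of the tin and about 30 mm from the pan centre, with the beam at rest. The large weight was not touched.
- **Final lift:** the lever is at about 2.00 rad, worked out from the hand position. The jaw opening is about 20 mm, with the grip set to 15 N. Both pans hang clear of their posts and match a level beam at 12 mm lift to within about 1–1.5 px in the side view.
- **Time:** about 24 s of the 72 s allowed.

**Small disagreements:** in the wrist camera the pan's front rim was about 7 px (roughly 4 mm) off my prediction, so I moved the placing point 2 mm. The trained network scored the two weights alike, so I told them apart by size in the pictures. The force readings during the lifts were noisy, by a few newtons.

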